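Lay out parts for a hydraulic valve refit

TASK

Lay out the parts for the valve refit: find the full one of the two identical tins by its weight and stand it in the middle of the small square mat between the valve block and the gear pump, then lay the ball bearing flat and centred on top of that tin. Lay the blanking cover flat, centred on top of the valve block, its long side along the block's long side, and stand the solenoid coil upright behind the gear pump (on the side away from the robot), in the middle of the bare end of the pump's mat. Leave the empty tin standing where it was (put it back if you lifted it) and do not disturb the parts bin and the gauge.

Things in the scene. Friction and masses are not known exactly. Their poses are not given: they have to be found in the camera images.
- tin_a_mid (a point): Closed round metal tin, upright cylinder 56 mm across and 50 mm tall with a flat lid that does not come off; this point is its centre, half-way up (25 mm above its underside); z up, yaw has no meaning. The two tins look identical: one is empty (about 0.10 to 0.16 kg), the other full (about 0.6 to 0.8 kg); which one can be found only by lifting.
- tin_b_mid (a point): Closed round metal tin, upright cylinder 56 mm across and 50 mm tall with a flat lid that does not come off; this point is its centre, half-way up (25 mm above its underside); z up, yaw has no meaning. The two tins look identical: one is empty (about 0.10 to 0.16 kg), the other full (about 0.6 to 0.8 kg); which one can be found only by lifting.
- bearing_mid (a point): Steel ball bearing lying flat: ring 44 mm outside, 20 mm bore, 16 mm thick, about 90 g; this point is its centre, half-way up (8 mm above its underside).
- cover_mid (a point): Steel blanking cover lying flat, about 0.3 kg: plate 76 mm (its x) by 56 mm (its y) by 12 mm thick, with a plain square boss 28 x 28 mm, sides along x and y, standing 22 mm high on its middle (34 mm in all) by which it can be gripped; this point is on its centre line, 17 mm above its underside (half the total height).
- coil_mid (a point): Solenoid coil, black block 44 mm (its x) by 36 mm (its y) by 50 mm tall, about 0.22 kg, standing upright with a steel-rimmed blind hole on top; a grey plug 24 mm wide sticks out 18 mm from its +x side, between 26 and 46 mm up; this point is the centre of the black block, half-way up (25 mm above its underside).
- block_top (a point): Valve block, fixed dark steel block 100 mm (its x) by 80 mm (its y) by 50 mm tall with round ports in its sides; this point is the centre of its flat top, 50 mm above the bench. It stands to the left or the right of the small square mat, the gear pump on the other side.
- pump_mat (a point): Centre of the bare end of the black rubber mat (184 x 80 mm, 4 mm thick, fixed) on whose other end the gear pump stands; this point is on the mat's upper face, 4 mm above the bench. The gear pump is a fixed aluminium block (70 mm along x, up to 72 mm wide, up to 60 mm high); its centre lies 85 mm in -x of this point (nearer the robot), so the pump's back face is 50 mm away; the bare mat reaches 54 mm beyond this point in +x and 40 mm to either side.
- mat_top (a point): Small empty black rubber mat, 80 x 80 mm, 4 mm thick, fixed to the bench between valve block and gear pump; this point is the centre of its upper face, 4 mm above the bench.
- bin: Bystander: open yellow small-parts bin with pipe fittings, 140 (its x) x 100 x 60 mm; origin at the centre of its underside.
- gauge: Bystander: round pressure gauge lying face up, 62 mm across, 26 mm high, with a brass stub on its +x side that ends 54 mm from the centre; origin at the centre of its underside.
Things that resemble listed ones, but are neither listed nor needed, are in the scene too. Leave any blue or green look-alike of the part that bears bearing_mid alone.

How it is judged (in metres and radians):
At the end, for the whole second after the job is handed in: Full tin (pressing over 4.5 N) upright on the square mat, 15 mm; bearing flat on it, 10 mm; cover flat on the block, 10 mm along each side, within 0.17 rad; coil upright on the bare end of the pump's mat, 15 mm; empty tin upright within 40 mm of its start; all at rest (((contact force between tin_a and mat above 4.5 N and horizontal distance between tin_a_mid and mat_top below 0.015 m and height (world z) of tin_a_mid between 0.025 and 0.033 m and horizontal distance between bearing_mid and tin_a_mid below 0.01 m and distance of tin_b_mid from where it was at the start of the episode below 0.04 m) or (contact force between tin_b and mat above 4.5 N and horizontal distance between tin_b_mid and mat_top below 0.015 m and height (world z) of tin_b_mid between 0.025 and 0.033 m and horizontal distance between bearing_mid and tin_b_mid below 0.01 m and distance of tin_a_mid from where it was at the start of the episode below 0.04 m)) and angle between each of tin_a_mid, tin_b_mid, bearing_mid, cover_mid, coil_mid's own z axis and vertical below 0.1 rad and height (world z) of bearing_mid between 0.058 and 0.066 m and x of cover_mid in the frame of block_top between -0.01 and 0.01 m and y of cover_mid in the frame of block_top between -0.01 and 0.01 m and height (world z) of cover_mid between 0.063 and 0.071 m and angle between the x axis of cover_mid and the x axis of block_top, either way round below 0.17 rad and horizontal distance between coil_mid and pump_mat below 0.015 m and height (world z) of coil_mid between 0.025 and 0.033 m and linear speed of each of tin_a, tin_b, bearing, cover, coil below 0.02 m/s); the robot touches nothing.
It fails at once if the parts bin or the gauge was pushed more than 30 mm (distance of any of bin, gauge from where it was at the start of the episode above 0.03 m).
It also fails if it takes over 131 s, if anything falls off the work surface, if the arm or the gripper's body presses on something with over 40 N, if the wrist force passes 120 N, or if a joint passes its speed limit or range.

ROBOT

A 6-joint arm with a two-finger parallel gripper is mounted at the origin on the work surface. World frame = base frame: x ahead of the robot, y to its left, z up, the work surface at z = 0. Lengths are in mm, angles in degrees, forces in N, time in s.
With the tool pointing down it reaches from about 350 to 850 mm from the base axis. Payload 8.1 kg.
Tool frame: the origin (TCP) lies where the fingers leave the gripper's body, on its centre line; the fingertips stand 73 mm ahead of it and the grasp point (between the pads) lies 54 mm ahead of it; z points along the fingers, y is the line along which they close (so a half turn about z gives the same grasp; the last joint's range is limited). The gripper opens to 85 mm and grips with 20 to 120 N. Pads are 22 mm wide; open, the fingers measure 114 mm over their backs; the gripper's body (76 mm by 85 mm) begins 54 mm behind the grasp point. The pads swing forward as they close: fully open they stand 13 mm farther back than shut.
Start: joints at [66.555, 7.471, 85.268, -0, 87.261, -4.893], TCP at [190.882, 568.832, 303.892] pointing down, gripper open.
Joint ranges: [-169.43, 169.43], [-51.17, 129.36], [1.28, 143.12], [-76.62, 256.62], [0, 156.53], [-152.29, 152.29]. Speed limits (degrees/s): [136.94, 136.94, 159.86, 180, 180, 180].

INTERFACE

Orientations are given as [roll, pitch, yaw] about the fixed x, y, z axes, in that order (R = Rz(yaw) Ry(pitch) Rx(roll)).
In Python, from bench import sense, optics, r gives the robot as it stands.
- The arm moves only by the tool servo_tool, never from a script. Its argument "plan" is a list that holds one entry, the list of rows, each a list of 5 numbers: the shift along the world's x, y, z in m, then the turn about the world's z in degrees, then the finger opening in m, from 0 to 0.0854. A call has 1 to 10 rows; each row shifts and turns the commanded pose from where the row before left it; what a row does not reach is not made up. A row lasts 1/10 s, in which the tool goes at most 50 mm and 8.59 degrees, less where a joint would pass 70% of its speed; a pose out of reach is approached as far as the arm can. A call is refused whole if a number of a shift passes 0.05 or a number of a turn 8.59, either way. A call with a gripper value outside its range is refused whole. The fingers move at their own pace and stop on an object; "force" is the grip in N (left out, the last holds). Time passes only in rows, so rows that do not move let the fingers close. It gives the time, the measured TCP pose, the force, the opening and the grip force at its end, in the units of the state.
- sense(): the state, without advancing time (a new reading comes with each control period).
- optics.snapshot(name): name is "scene" or "side" or "wrist"; returns a dict with "frame" (480x640x3 uint8, blue, green, red), "fx", "fy", "cx", "cy" (pixels), "dist_coeffs" ([k1, k2, p1, p2, k3] as OpenCV has them; the pictures are not rectified), "cam_to_world" (4x4, takes a point from camera to world coordinates). Camera axes: x right, y down, z forward; pixel columns grow to the right and rows downward; lengths in mm; the calibration is good to about 2 mm. A picture is of the moment at which its call begins. There is no depth.
- r.hand_in(): hands the job in; it is judged then, once.
The state is a dict: "time": time; "joint_pos": joint angles; "qd": joint speeds; "joint_efforts": joint torques, N m; "tool_pos": TCP position; "tcp_rot": TCP orientation; "ft_force": force on the tool from outside, world axes, zero at the start; "wrist_torque": the same for the moment, N m; "finger_gap": finger opening in mm; "grip_force": force on a finger pad.
Only numpy, scipy, OpenCV 4.12 (cv2) and the standard library are available. Lean on these libraries where they do the work, as an engineer would, in place of code of your own. Each camera call takes 0.05 s, during which the arm holds its last target. There are 200 camera calls.

## Working session

There is one attempt and no reset: what is moved stays moved. The work goes in short steps, Python scripts to look and compute and a tool call to move; the robot and the scene stay as the last step left them, time stands still between calls to the robot, and variables do not carry over. Pictures are saved under pics/ and viewed, at most 14 in all, crops included, and the job is handed in when it is done.

Besides the shell and the picture viewer there is one more tool, called after "Request:" as a command line: name --argument value ..., lists and objects as JSON in quotes. servo_tool: Moves the arm, as the interface text tells. Its arguments: {"type":"object","properties":{"plan":{"type":"array"},"force":{"type":"number"}},"required":["plan"]}

```bash
mkdir -p pics; ls
cat > h.py <<'E'
import numpy as np, cv2
from bench import sense, optics, r
def snap(n,f=None):
    s=optics.snapshot(n)
    if f: cv2.imwrite('pics/'+f,s['frame'])
    return s
def K(s): return np.array([[s['fx'],0,s['cx']],[0,s['fy'],s['cy']],[0,0,1.]])
def plane(s,px,z):
    p=np.array(px,float).reshape(-1,1,2)
    u=cv2.undistortPoints(p,K(s),np.array(s['dist_coeffs'],float)).reshape(-1,2)
    T=np.array(s['cam_to_world'],float); d=np.c_[u,np.ones(len(u))]@T[:3,:3].T; c=T[:3,3]
    return c+d*((z-c[2])/d[:,2])[:,None]
def proj(s,P):
    T=np.linalg.inv(np.array(s['cam_to_world'],float)); rv=cv2.Rodrigues(T[:3,:3])[0]
    return cv2.projectPoints(np.array(P,float).reshape(-1,1,3),rv,T[:3,3],K(s),np.array(s['dist_coeffs'],float))[0].reshape(-1,2)
E
python3 - <<'E'
from h import *
import pickle
d={}
for n in ['scene','side','wrist']:
    s=snap(n,n+'0.png');d[n]=s;print(n,np.round(np.array(s['cam_to_world']),2).tolist(),s['fx'])
pickle.dump(d,open('d0.pkl','wb'))
print(sense())
E
```

```text
pics
scene [[0.62, 0.42, -0.66, 1110.4], [0.79, -0.31, 0.54, -451.11], [0.02, -0.85, -0.52, 513.43], [0.0, 0.0, 0.0, 1.0]] 436.40402038540566
side [[-0.91, -0.3, 0.29, 191.38], [-0.42, 0.63, -0.66, 782.97], [0.01, -0.72, -0.69, 861.98], [0.0, 0.0, 0.0, 1.0]] 517.9904868582688
wrist [[0.32, 0.9, 0.29, 117.06], [0.95, -0.3, -0.1, 594.2], [-0.0, 0.3, -0.95, 373.3], [0.0, 0.0, 0.0, 1.0]] 355.7862652944445
{'time': 0.15, 'joint_pos': array([ 6.65549127e+01,  7.50487448e+00,  8.53145825e+01, -9.59788294e-04,
        8.72597203e+01, -4.89220590e+00]), 'qd': array([ 0.0194678 , -0.17920996, -0.26109057,  0.05534327,  0.03430411,
        0.05854662]), 'joint_efforts': array([ 7.07429626e-04, -5.70069587e+01, -5.01155019e+01, -2.50319972e-04,
        9.68494074e-03, -2.34609047e-05]), 'tool_pos': array([190.76061001, 568.54472408, 303.09187975]), 'tcp_rot': array([-1.79921029e+02, -5.79721329e-03,  1.61447161e+02]), 'ft_force': array([-0.17249006,  0.8928882 , -0.02640246]), 'wrist_torque': array([-0.02647471, -0.01069457,  0.03145632]), 'grip_force': 0.0, 'finger_gap': 85.36984432325929}
```

View pics/scene0.png

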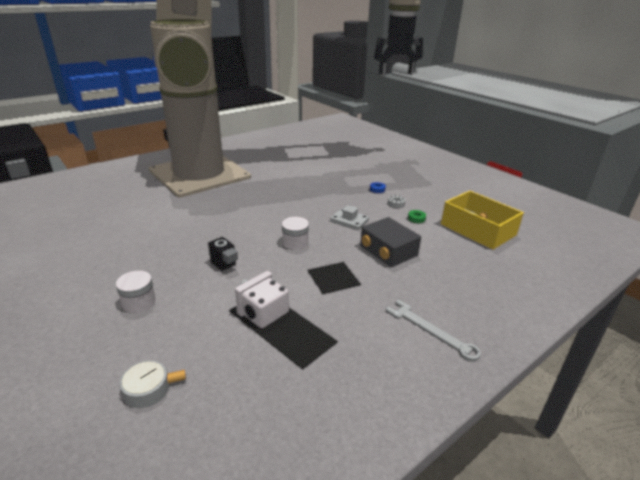

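View pics/side0.png

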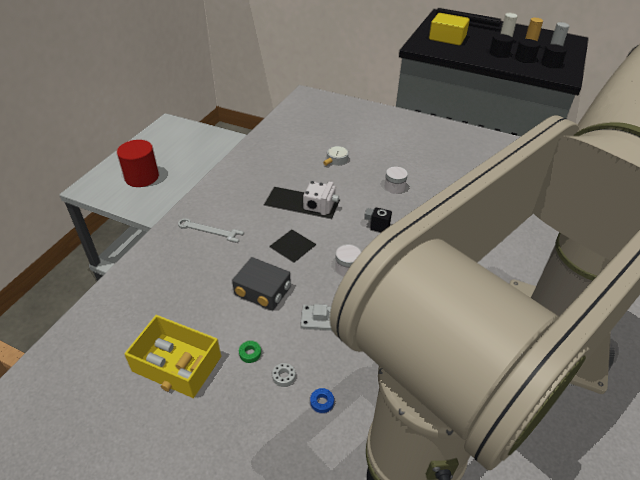

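The scene view shows tins at (135,291) and (295,233), the grey bearing at (397,202) with look-alikes blue (377,188) and green (417,216), cover (350,217), coil (222,253), block (390,240), square mat (334,277), pump (262,300) with bare mat (300,340), gauge (147,383) and bin (482,219). In the side view the bearing is at (284,374), blue at (321,400), green at (250,351). Grey is the one I want.

Run:
```python
from h import *
import pickle
d=pickle.load(open('d0.pkl','rb'))
S,D=d['scene'],d['side']
def P(n,a,b,z):
    o=[]
    for s,p in((S,a),(D,b)):
        if p is not None:o.append(np.round(plane(s,[p],z)[0][:2]))
    print(n,z,*o)
P('tinA top',(134,281),(397,173),50)
P('tinB top',(295,224),(348,254),50)
P('bearing',(397,201),(284,373),14)
P('cover boss top',(350,210),(320,309),34)
P('coil top',(220,242),(381,213),50)
P('block top',(390,234),(262,276),50)
P('mat',(334,277),(293,245),4)
P('gauge',(144,378),(338,153),26)
P('bin',(482,219),(173,352),30)
# dark mats contours
for nm,s in d.items():
    if nm=='wrist':continue
    g=s['frame'].max(2); m=(g<45).astype(np.uint8)
    n,l,st,c=cv2.connectedComponentsWithStats(m)
    for i in range(1,n):
        if 150<st[i,4]<6000: 
            cs,_=cv2.findContours((l==i).astype(np.uint8),0,2)
            q=cv2.approxPolyDP(cs[0],4,True).reshape(-1,2)
            w=plane(s,q,4)
            if (abs(w[:,:2]-[500,0])<450).all(): print(nm,st[i],q.tolist(),np.round(w[:,:2]).tolist())
f=cv2.resize(S['frame'][170:370,100:440],None,fx=2.3,fy=2.3,interpolation=cv2.INTER_CUBIC);cv2.imwrite('pics/c1.png',f)
f=cv2.resize(D['frame'][140:400,200:440],None,fx=2.3,fy=2.3,interpolation=cv2.INTER_CUBIC);cv2.imwrite('pics/c2.png',f)
```

```text
tinA top 50 [ 456. -327.] [ 448. -320.]
tinB top 50 [459.   7.] [452.  15.]
bearing 14 [465. 317.] [454. 324.]
cover boss top 34 [459. 163.] [450. 171.]
coil top 50 [ 431. -152.] [ 432. -148.]
block top 50 [606. 141.] [592. 154.]
mat 4 [604.  -4.] [597.  -0.]
gauge 26 [ 647. -380.] [ 637. -371.]
bin 30 [662. 386.] [661. 382.]
scene [210 242  24  29 329] [[210, 243], [212, 263], [222, 270], [233, 264], [221, 255], [231, 245], [216, 248]] [[354.0, -142.0], [424.0, -171.0], [457.0, -166.0], [452.0, -140.0], [409.0, -144.0], [387.0, -110.0], [379.0, -140.0]]
scene [310 264  47  28 520] [[356, 281], [342, 264], [321, 268], [317, 275], [317, 270], [310, 271], [325, 284], [320, 286], [324, 291], [334, 289], [336, 281], [336, 288]] [[639.0, 21.0], [580.0, 36.0], [566.0, -6.0], [580.0, -27.0], [567.0, -17.0], [561.0, -30.0], [611.0, -32.0], [610.0, -43.0], [626.0, -46.0], [632.0, -28.0], [616.0, -9.0], [632.0, -23.0]]
scene [ 240  311   95   56 1631] [[240, 317], [302, 366], [334, 342], [307, 322], [303, 325], [302, 319], [294, 328], [295, 317], [299, 318], [291, 311], [264, 329]] [[596.0, -2
[... 583 characters left out ...]
66.0], [424.0, -216.0], [447.0, -188.0], [455.0, -218.0]]
side [270 230  46  32 743] [[291, 230], [270, 246], [294, 261], [315, 244]] [[624.0, -46.0], [644.0, 26.0], [571.0, 46.0], [551.0, -26.0]]
side [233 274  57  36 406] [[289, 274], [272, 297], [234, 282], [233, 286], [242, 286], [246, 295], [241, 297], [259, 304], [257, 296], [266, 296], [265, 307], [273, 309], [275, 295], [280, 292], [282, 297], [287, 290], [283, 285]] [[563.0, 87.0], [566.0, 163.0], [662.0, 160.0], [658.0, 171.0], [640.0, 163.0], [620.0, 182.0], [626.0, 191.0], [582.0, 191.0], [597.0, 174.0], [579.0, 166.0], [567.0, 193.0], [549.0, 191.0], [563.0, 155.0], [557.0, 143.0], [547.0, 153.0], [546.0, 131.0], [560.0, 122.0]]
```

View pics/c2.png

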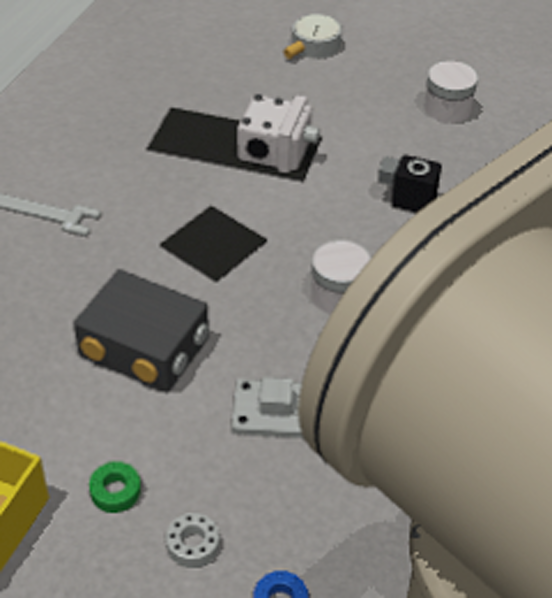

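The crop confirms the grey steel ring with ball dots at c2 (193,539), i.e. side (284,374), as the bearing. The blue and green rings are look-alikes. Next I move above the middle for a close view.

Request:
servo_tool --plan '[[[0.026, -0.042, 0, 1.85, 0.085], [0.026, -0.042, 0, 1.85, 0.085], [0.026, -0.042, 0, 1.85, 0.085], [0.026, -0.042, 0, 1.85, 0.085], [0.026, -0.042, 0, 1.85, 0.085], [0.026, -0.042, 0, 1.85, 0.085], [0.026, -0.042, 0, 1.85, 0.085], [0.026, -0.042, 0, 1.85, 0.085], [0.026, -0.042, 0, 1.85, 0.085], [0.026, -0.042, 0, 1.85, 0.085]]]'

```text
time: 1.15
tool_pos: [451.4, 146.9, 303.9]
tcp_rot: [180.0, 0.0, -180.0]
ft_force: [0.9, -0.1, 0.2]
finger_gap: 84.9
grip_force: 0.0
```

Request:
servo_tool --plan '[[[0, 0, 0, 0, 0.085], [0, 0, 0, 0, 0.085], [0, 0, 0, 0, 0.085]]]'

```text
time: 1.45
tool_pos: [450.4, 149.5, 303.7]
tcp_rot: [180.0, -0.0, 180.0]
ft_force: [-0.1, 0.4, 0.1]
finger_gap: 85.2
grip_force: 0.0
```

Run:
```python
from h import *
import pickle
s=snap('wrist','w1.png');pickle.dump(s,open('w1.pkl','wb'));print(sense()['tool_pos'],sense()['tcp_rot'])
for p in [(455,11,50),(455,320,8),(455,167,34),(432,-150,50),(599,148,50),(600,-2,4)]: print(p,proj(s,[p]).round())
```

```text
[450.2985221  149.87879895 303.70356414] [ 1.79985105e+02 -2.99365829e-02 -1.79981425e+02]
(455, 11, 50) [[175. 223.]]
(455, 320, 8) [[486. 213.]]
(455, 167, 34) [[341. 218.]]
(432, -150, 50) [[ -5. 198.]]
(599, 148, 50) [[322. 354.]]
(600, -2, 4) [[195. 332.]]
```

View pics/w1.png

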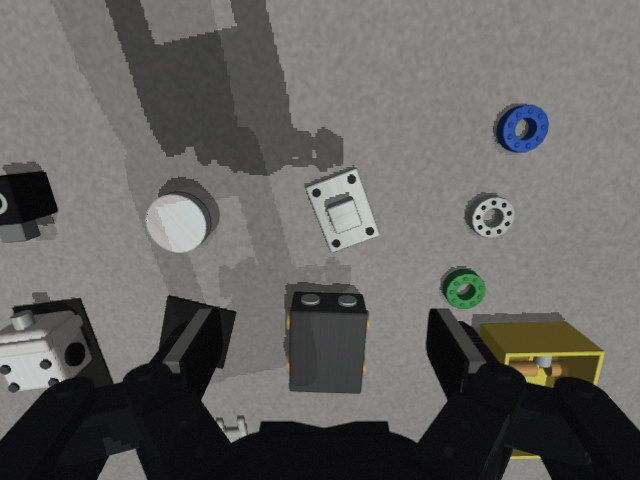

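The wrist view shows the tin lid at (177,222), the bearing at (492,216), the cover plate centred near (342,210), the block top between (292,311) and (362,392), and the mat corners at (171,297) and (235,311). I measure these by masks.

```bash
cat >> h.py <<'E'
def blobs(m,amin=150,amax=20000):
    n,l,st,c=cv2.connectedComponentsWithStats(m.astype(np.uint8))
    return [(st[i],cv2.findContours((l==i).astype(np.uint8),0,1)[0][0].reshape(-1,2).astype(float)) for i in range(1,n) if amin<st[i,4]<amax]
def rect(s,c,z):
    w=plane(s,c,z)[:,:2].astype(np.float32); (x,y),(a,b),t=cv2.minAreaRect(w)
    if a<b:a,b,t=b,a,t+90
    return np.round([x,y,a,b,(t+90)%180-90],1)   # t: angle of long side
def circ(s,c,z):
    w=plane(s,c,z)[:,:2].astype(np.float32); (x,y),a,t=cv2.fitEllipse(w); return np.round([x,y,*a],1)
E
python3 - <<'E'
from h import *
import pickle
s=pickle.load(open('w1.pkl','rb'))
f=s['frame']; g=f.max(2)
m=f.min(2)>165
for st,c in blobs(m): print('bright',st,circ(s,c,50),circ(s,c,16),rect(s,c,12),rect(s,c,34))
e=cv2.Canny(cv2.cvtColor(f,6),40,100)
cv2.imwrite('pics/e.png',e)
for th in (22,30,60):
  for st,c in blobs(g<th,400,9000): print('dark',th,st,rect(s,c,4),rect(s,c,50))
px=[(292,311),(366,312),(362,392),(289,390)]
print(plane(s,px,50).round(1)[:,:2].tolist())
px=[(306,184),(355,168),(379,235),(332,250)]
print(plane(s,px,12).round(1)[:,:2].tolist())
print([f[y,x].tolist() for x,y in [(190,240),(325,200),(345,215),(478,216),(185,330),(330,350),(330,300)]])
E
```

```text
bright [ 308  170   71   81 2669] [444.5 168.6  53.5  77.6] [452.1 170.6  59.2  85.8] [453.1 170.9  73.   52.6  20.6] [448.2 169.6  68.6  49.4  20.6]
bright [ 147  196   59   56 2512] [456.6  11.6  52.9  53.5] [465.4  -3.   58.5  59.2] [466.4  -5.   60.9  59.4  90. ] [460.7   4.5  57.2  55.8  90. ]
bright [474 198  37  39 459] [450.2 305.6  31.4  34.6] [458.3 321.9  34.7  38.2] [459.1 324.6  38.6  37.7  27.4] [453.9 314.   36.3  35.4  27.4]
bright [  0 333  45  10 184] [ 577.8 -165.1    5.    50.3] [ 599.3 -198.2    5.5   55.6] [ 601.5 -200.4   53.6    6.5  -81.2] [ 587.6 -179.    50.4    6.1  -81.2]
bright [   0  342   63   49 1995] [ 612.1 -163.4   58.    63.3] [ 637.2 -196.3   64.    70. ] [ 641.4 -201.7   67.5   61.2  -81.9] [ 625.1 -180.3   63.4   57.5  -81.9]
dark 22 [   0  172   58   52 2036] [ 440.1 -162.7   60.6   50.5  -85.1] [ 431.7 -123.8   53.    44.3  -85.1]
dark 22 [ 15 301  63  13 421] [ 566.9 -171.3   71.1   15.4   89.8] [ 542.7 -131.3   62.3   13.5   89.8]
dark 30 [   0  172   58   53 2341] [ 440.3 -165.    65.5   50.4  -84.7] [ 431.9 -125.8   57.4   44.1  -84.7]
dark 30 [291 292  75  21 932] [561.  155.5  86.   24.   87.6] [537.6 154.8  75.3  21.   87.6]
dark 60 [   0  171   58   69 2677] [ 447.1 -159.6   79.1   57.5  -15.4] [ 437.8 -121.1   69.3   50.3  -15.4]
dark 60 [ 289  291   78   98 3030] [614.9 153.  133.7  89.5  -2.3] [584.8 152.7 117.1  78.3  -2.3]
dark 60 [ 64 341  22  25 428] [ 629.5 -150.2   37.8   23.3  -32.9] [ 597.6 -112.8   33.1   20.4  -32.9]
[[547.6, 117.8], [548.8, 193.0], [647.1, 192.1], [644.4, 111.8]]
[[424.4, 132.1], [408.5, 181.4], [478.3, 208.6], [495.1, 158.9]]
[[195, 198, 193], [131, 135, 130], [187, 192, 187], [25, 25, 25], [60, 62, 61], [66, 66, 65], [25, 26, 24]]
```

Request:
servo_tool --plan '[[[0.0015, -0.034, -0.02, 0, 0.085], [0.0015, -0.034, -0.025, 0, 0.085], [0.0015, -0.034, -0.025, 0, 0.085], [0.0015, -0.035, -0.025, 0, 0.085], [0, 0, -0.04, 0, 0.085], [0, 0, -0.04, 0, 0.085], [0, 0, -0.025, 0, 0.085], [0, 0, -0.02, 0, 0.085], [0, 0, 0, 0, 0.085], [0, 0, 0, 0, 0.085]]]' --force 60

```text
time: 2.5
tool_pos: [456.7, 12.9, 84.2]
tcp_rot: [180.0, -0.0, -179.9]
ft_force: [-0.2, -0.2, 0.4]
finger_gap: 85.2
grip_force: 0.0
```

Request:
servo_tool --plan '[[[0, 0, 0, 0, 0.04], [0, 0, 0, 0, 0.04], [0, 0, 0, 0, 0.04], [0, 0, 0, 0, 0.04], [0, 0, 0, 0, 0.04], [0, 0, 0, 0, 0.04]]]'

```text
time: 3.1
tool_pos: [458.4, 11.5, 86.0]
tcp_rot: [-180.0, 0.2, 180.0]
ft_force: [-1.0, -1.5, 7.5]
finger_gap: 54.5
grip_force: 62.7
```

Request:
servo_tool --plan '[[[0, 0, 0.02, 0, 0.04], [0, 0, 0.02, 0, 0.04], [0, 0, 0.02, 0, 0.04], [0, 0, 0, 0, 0.04], [0, 0, 0, 0, 0.04], [0, 0, 0, 0, 0.04], [0, 0, 0, 0, 0.04]]]'

```text
time: 3.8
tool_pos: [455.9, 11.9, 142.4]
tcp_rot: [180.0, -0.2, 179.9]
ft_force: [0.0, -0.4, -6.5]
finger_gap: 54.4
grip_force: 66.2
```

-6.5 N means about 0.66 kg, so this is the full tin. Next I fix the mat position.

Run:
```python
from h import *
import pickle
s=pickle.load(open('w1.pkl','rb'))
w=plane(s,[(171,297),(235,311)],4)[:,:2]; v=w[1]-w[0]; L=np.linalg.norm(v); u=v/L
n=np.array([u[1],-u[0]]); n=n if n[0]>0 else -n
print(w.round(1),L,np.degrees(np.arctan2(u[1],u[0])),'centre',(w.mean(0)+40*n).round(1))
c=cv2.resize(s['frame'][280:400,140:390],None,fx=3.2,fy=3.2,interpolation=cv2.INTER_CUBIC);cv2.imwrite('pics/c3.png',c)
for nm in('scene','side'):
    d=snap(nm); 
    for st,c in blobs(d['frame'].max(2)<(52 if nm=='scene' else 48),300,6000):
        R=rect(d,c,4)
        if 500<R[0]<800 and abs(R[1])<250: print(nm,st,R)
```

```text
[[554.4 -24.8]
 [572.4  47. ]] 74.02597240360907 75.93150106561177 centre [602.2   1.4]
scene [363 230  37  35 321] [573.8 141.8 134.6  56.5  -2. ]
scene [309 264  49  29 868] [602.4  -5.9  74.1  73.4  74.6]
scene [ 231  308  104   59 2295] [ 653.2 -161.   178.6   75.6    8.6]
side [ 264  184  109   72 2108] [ 608.  -147.   275.2  260.1  -84.3]
side [270 230  46  32 751] [ 5.971e+02 -2.000e-01  7.800e+01  7.760e+01 -1.650e+01]
side [233 274  57  36 415] [586.9 161.6 126.6  92.1  36.3]
```

View pics/c3.png

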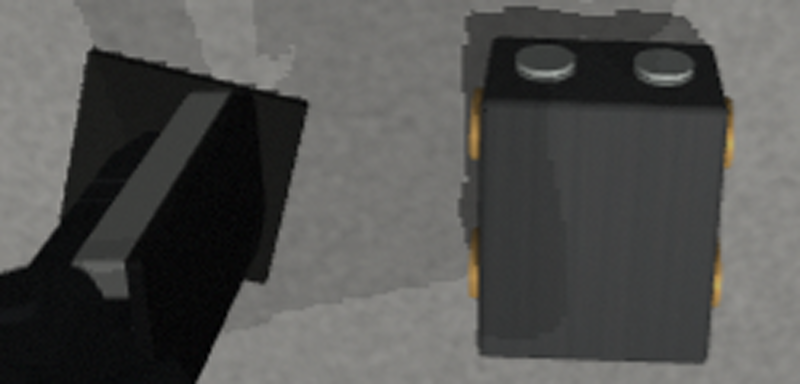

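Request:
servo_tool --plan '[[[0.036, -0.003, 0, 0, 0.04], [0.036, -0.003, 0, 0, 0.04], [0.036, -0.003, 0, 0, 0.04], [0.036, -0.004, 0, 0, 0.04], [0, 0, -0.02, 0, 0.04], [0, 0, -0.02, 0, 0.04], [0, 0, -0.01, 0, 0.04], [0, 0, -0.002, 0, 0.04], [0, 0, 0, 0, 0.04], [0, 0, 0, 0, 0.04]]]'

```text
time: 4.9
tool_pos: [601.0, -1.1, 92.3]
tcp_rot: [-180.0, 0.0, 180.0]
ft_force: [-0.5, -0.6, -6.8]
finger_gap: 54.8
grip_force: 66.6
```

Request:
servo_tool --plan '[[[0, 0, -0.001, 0, 0.04], [0, 0, -0.001, 0, 0.04], [0, 0, 0, 0, 0.04], [0, 0, 0, 0, 0.04]]]'

```text
time: 5.3
tool_pos: [601.1, -1.2, 90.2]
tcp_rot: [-180.0, 0.0, 179.9]
ft_force: [-0.2, 0.3, -5.2]
finger_gap: 54.6
grip_force: 66.5
```

Request:
servo_tool --plan '[[[0, 0, -0.001, 0, 0.04], [0, 0, -0.001, 0, 0.04], [0, 0, 0, 0, 0.04], [0, 0, 0, 0, 0.04]]]'

```text
time: 5.7
tool_pos: [601.1, -1.2, 90.1]
tcp_rot: [-180.0, 0.0, 180.0]
ft_force: [-11.1, -0.0, 13.0]
finger_gap: 54.7
grip_force: 68.4
```

Contact. Release, retreat, and go above the cover for its grasp.

Request:
servo_tool --plan '[[[0, 0, 0.001, 0, 0.085], [0, 0, 0, 0, 0.085], [0, 0, 0, 0, 0.085], [0, 0, 0, 0, 0.085], [0, 0, 0, 0, 0.085], [0, 0, 0.03, 0, 0.085], [0, 0, 0.045, 0, 0.085], [0, 0, 0.05, 0, 0.085], [0, 0, 0.05, 0, 0.085], [0, 0, 0.03, 0, 0.085]]]'

```text
time: 6.7
tool_pos: [602.0, -1.3, 299.0]
tcp_rot: [-180.0, 0.3, 179.9]
ft_force: [1.8, 0.2, 0.7]
finger_gap: 84.8
grip_force: 0.0
```

Request:
servo_tool --plan '[[[-0.03, 0, 0, 0, 0.085], [-0.03, 0, 0, 0, 0.085], [0, 0, 0, 0, 0.085], [0, 0, 0, 0, 0.085]]]'

```text
time: 7.1
tool_pos: [540.6, -1.2, 294.0]
tcp_rot: [-180.0, 0.0, 179.9]
ft_force: [-0.5, 1.1, 0.3]
finger_gap: 84.7
grip_force: 0.0
```

Run:
```python
from h import *
import pickle
s=snap('wrist','w2.png');pickle.dump(s,open('w2.pkl','wb'));print(sense()['tool_pos'],sense()['tcp_rot'])
for st,c in blobs(s['frame'].min(2)>150,600): print(st,circ(s,c,54),rect(s,c,50),rect(s,c,12))
for th in(45,60):
  for st,c in blobs(s['frame'].max(2)<th,500,20000): print(th,st,rect(s,c,4),rect(s,c,50))
```

```text
[541.21978023  -1.20553727 294.16120582] [-1.79996317e+02  5.69516023e-02  1.79944264e+02]
[ 470   68   73   99 3610] [454.5 150.1  53.6  77.5] [454.5 152.1  66.3  47.6  20.9] [453.5 170.5  74.3  53.4  20.9]
[ 295  253   59   55 2503] [ 5.99e+02 -4.00e-01  5.43e+01  5.54e+01] [ 6.007e+02 -5.000e-01  5.680e+01  5.500e+01 -4.170e+01] [ 6.173e+02 -5.000e-01  6.360e+01  6.170e+01 -4.170e+01]
[ 106  261   87   60 3115] [ 607.  -162.6   62.5   73.2] [ 612.4 -168.5   72.2   58.   -82. ] [ 630.4 -188.8   81.    65.   -82. ]
[335 365  30  57 737] [717.6  27.2  26.4  83.9] [732.6  28.2  71.1  31.    5.4] [765.2  31.6  79.7  34.7   5.4]
45 [ 113   64   74   79 3031] [ 440.6 -162.    69.3   58.4    5.2] [ 443.4 -141.3   60.4   51.     5.2]
45 [ 280  221   89   72 1924] [601.4  -2.   79.8  78.7 -15.8] [583.8  -1.8  69.6  68.6 -15.8]
60 [ 113   64   74   80 3143] [ 440.7 -161.9   70.2   59.     5.2] [ 443.5 -141.3   61.2   51.5    5.2]
60 [ 279  221   90   72 2070] [601.2  -2.1  80.5  79.7 -15.7] [583.6  -1.9  70.2  69.5 -15.7]
```

View pics/w2.png

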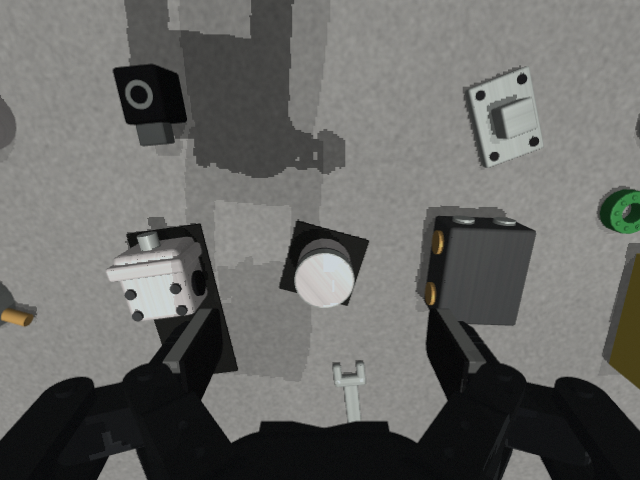

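The wrist view shows the tin (324,279) centred on the mat, 2.6 mm off. It also shows the coil (148,92) with its plug at (155,132), and the cover (503,118). Next I measure block, coil and pump mat from this picture.

Run:
```python
from h import *
import pickle
for n,roi in(('w1',(285,295,375,400)),('w2',(415,205,545,335))):
    s=pickle.load(open(n+'.pkl','rb')); g=cv2.medianBlur(s['frame'],3).max(2)
    m=np.zeros_like(g); x0,y0,x1,y1=roi; m[y0:y1,x0:x1]=((g>44)&(g<84))[y0:y1,x0:x1]
    m=cv2.morphologyEx(m,cv2.MORPH_OPEN,np.ones((5,5)))
    for st,c in blobs(m,1000): print(n,'block',st,rect(s,c,50))
    if n=='w1': print(rect(s,[(291.25,311.9),(367.2,313.75),(360.9,392.8),(290,390.6)],50))
s=pickle.load(open('w2.pkl','rb'))
w=plane(s,[(203,223),(237,371)],4)[:,:2]; print('pumpmat right edge',w.round(1),np.linalg.norm(w[0]-w[1]))
u=(w[1]-w[0])/np.linalg.norm(w[1]-w[0]); n=np.array([u[1],-u[0]]); print('centre bare end',w[1]-54*u+40*n, np.degrees(np.arctan2(u[1],u[0])))
c=cv2.resize(s['frame'][55:155,100:250],None,fx=4,fy=4,interpolation=cv2.INTER_CUBIC)
c2=cv2.resize(s['frame'][205:335,415:545],None,fx=3,fy=3,interpolation=cv2.INTER_CUBIC)
cv2.imwrite('pics/c4.png',np.vstack([c[:,:390] if 0 else cv2.copyMakeBorder(c2,0,0,0,210,0),c])) ;print(c.shape,c2.shape)
```

```text
w1 block [ 285  295   82   98 6149] [588.9 151.  116.   83.4  -1.9]
[598.  153.7  97.4  78.   -2.2]
w2 block [ 439  228   96  107 7876] [604.5 152.1 110.8  78.1  -2.4]
pumpmat right edge [[ 555.3 -126.6]
 [ 738.3 -104.8]] 184.22086186032982
centre bare end [ 689.38940832 -150.93685097] 6.798777034130626
(400, 600, 3) (390, 390, 3)
```

View pics/c4.png

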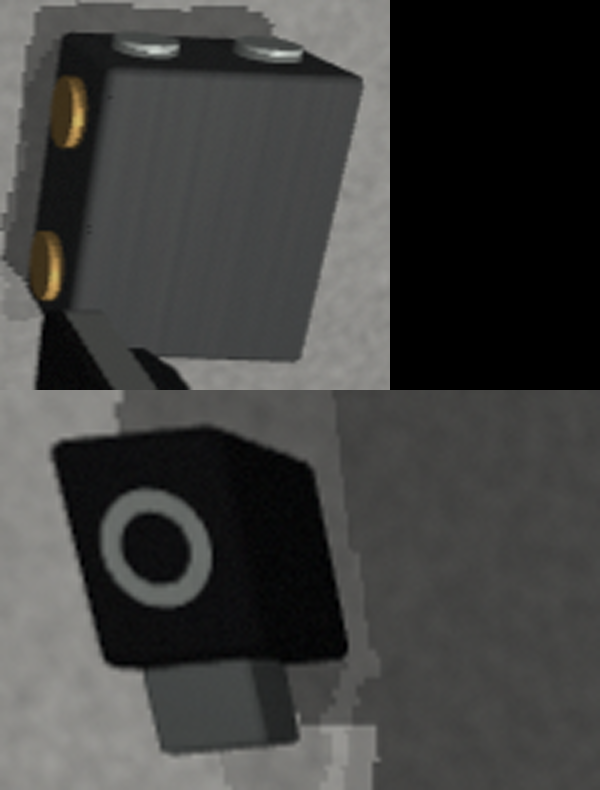

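The crop shows the block top corners at (451,228), (536,230) and (515,325), the coil's ring at (139,94), and its left edge from (114,69) to (126,124).

Run:
```python
from h import *
import pickle
s=pickle.load(open('w2.pkl','rb'))
w=plane(s,[(450.7,227.7),(535.7,230.3),(515,325.3)],50)[:,:2]
print(w.round(1),'centre',(w[0]+w[2])/2,np.linalg.norm(w[0]-w[1]),np.linalg.norm(w[2]-w[1]),np.degrees(np.arctan2(*(w[2]-w[1])[::-1])))
c=plane(s,[(138.75,94.5),(113.75,68.75),(126.25,123.75),(153,64.5)],50)[:,:2];print(c.round(1))
v=c[2]-c[1];print(np.linalg.norm(v),np.degrees(np.arctan2(v[1],v[0])));v=c[3]-c[1];print(np.linalg.norm(v),np.degrees(np.arctan2(v[1],v[0])))
```

```text
[[548.1 115.4]
 [550.7 193.1]
 [649.  190.1]] centre [598.56711711 152.75285651] 77.78799666555967 98.39108269961113 -1.721894515844096
[[ 435.5 -151.5]
 [ 416.5 -168.3]
 [ 458.1 -165.5]
 [ 413.4 -136.6]]
41.663870913853934 3.8130864871715042
31.89403477115111 95.64743118982844
```

Request:
servo_tool --plan '[[[-0.022, 0.043, -0.02, 5.2, 0.06], [-0.022, 0.043, -0.02, 5.2, 0.06], [-0.022, 0.043, -0.02, 5.2, 0.06], [-0.022, 0.0427, -0.03, 5.1, 0.06], [0, 0, -0.04, 0, 0.06], [0, 0, -0.04, 0, 0.06], [0, 0, -0.025, 0, 0.06], [0, 0, -0.012, 0, 0.06], [0, 0, 0, 0, 0.06], [0, 0, 0, 0, 0.06]]]'

```text
time: 8.15
tool_pos: [459.5, 160.1, 94.2]
tcp_rot: [-180.0, 0.1, -159.4]
ft_force: [-0.2, -0.5, 0.1]
finger_gap: 60.0
grip_force: 0.0
```

Request:
servo_tool --plan '[[[0, 0, 0, 0, 0.02], [0, 0, 0, 0, 0.02], [0, 0, 0, 0, 0.02], [0, 0, 0, 0, 0.02], [0, 0, 0, 0, 0.02], [0, 0, 0, 0, 0.02], [0, 0, 0, 0, 0.02]]]'

```text
time: 8.85
tool_pos: [459.9, 160.6, 95.3]
tcp_rot: [180.0, 0.2, -159.4]
ft_force: [-1.7, 3.2, 8.5]
finger_gap: 26.3
grip_force: 60.0
```

Request:
servo_tool --plan '[[[0, 0, 0.02, 0, 0.02], [0, 0, 0.04, 0, 0.02], [0, 0, 0.04, 0, 0.02], [0, 0, 0, 0, 0.02], [0, 0, 0, 0, 0.02]]]'

```text
time: 9.35
tool_pos: [459.1, 159.9, 194.4]
tcp_rot: [-180.0, 0.2, -159.4]
ft_force: [-1.3, -0.3, -3.6]
finger_gap: 26.3
grip_force: 60.2
```

The rows were clipped, but the boss is held. I look before placing.

Run:
```python
from h import *
import pickle
s=snap('wrist');t=snap('side');pickle.dump((s,t),open('w3.pkl','wb'))
u=snap('scene')
cv2.imwrite('pics/c5.png',np.hstack([s['frame'][200:480,160:480],cv2.resize(u['frame'][120:260,280:440],(320,280),interpolation=cv2.INTER_CUBIC)]))
print(sense()['tool_pos'],sense()['ft_force'],sense()['wrist_torque'])
```

```text
[457.20215603 159.53833209 191.19117024] [-0.43250094  0.03669239 -3.62268668] [ 0.03158022 -0.00985567  0.01077876]
```

View pics/c5.png

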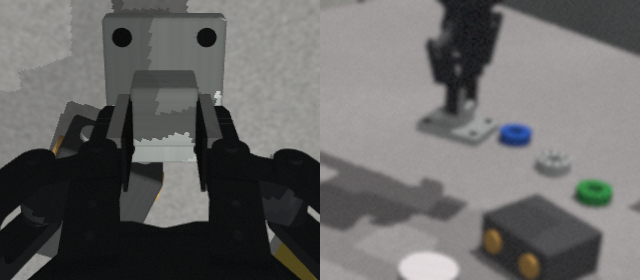

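The cover hangs level and square between the fingers. I compute its offset along the tool's x axis from the plate's rear edge.

Run:
```python
from h import *
import pickle
s,t=pickle.load(open('w3.pkl','rb'))
w=plane(s,[(265,214),(386,214)],108)[:,:2]; st=sense(); T=st['tool_pos'][:2]; y=np.radians(st['tcp_rot'][2]); 
ux=np.array([np.cos(y),np.sin(y)]); uy=np.array([np.sin(y),-np.cos(y)])
print(st['tcp_rot'],st['tool_pos'],[( (p-T)@ux,(p-T)@uy) for p in w], np.linalg.norm(w[0]-w[1]))
```

```text
[ 1.79986246e+02 -1.78156762e-01 -1.59355859e+02] [457.20215603 159.53833209 191.19117024] [(np.float64(39.35187416841578), np.float64(-26.208838929131563)), (np.float64(39.369865537512986), np.float64(28.232257670512805))] 54.44109957248449
```

Request:
servo_tool --plan '[[[0.024, -0.001, 0, -3.8, 0.02], [0.024, -0.001, 0, -3.8, 0.02], [0.024, -0.001, 0, -3.8, 0.02], [0.024, -0.001, 0, -3.8, 0.02], [0.024, -0.002, 0, -3.8, 0.02], [0.0226, -0.0012, 0, -3.6, 0.02], [0, 0, 0, 0, 0.02], [0, 0, 0, 0, 0.02], [0, 0, 0, 0, 0.02]]]'

```text
time: 10.4
tool_pos: [599.6, 152.7, 191.6]
tcp_rot: [-180.0, -0.2, 178.1]
ft_force: [-0.5, 0.4, -2.7]
finger_gap: 26.4
grip_force: 60.2
```

Request:
servo_tool --plan '[[[0, 0, -0.02, 0, 0.02], [0, 0, -0.015, 0, 0.02], [0, 0, -0.007, 0, 0.02], [0, 0, -0.002, 0, 0.02], [0, 0, -0.001, 0, 0.02], [0, 0, 0, 0, 0.02], [0, 0, 0, 0, 0.02]]]'

```text
time: 11.1
tool_pos: [601.4, 152.8, 148.9]
tcp_rot: [180.0, 0.1, 178.1]
ft_force: [0.6, -0.7, -3.6]
finger_gap: 26.1
grip_force: 60.1
```

Request:
servo_tool --plan '[[[0, 0, -0.001, 0, 0.02], [0, 0, 0, 0, 0.02], [0, 0, 0, 0, 0.02]]]'

```text
time: 11.4
tool_pos: [601.0, 152.7, 147.1]
tcp_rot: [180.0, 0.0, 178.0]
ft_force: [-0.6, 0.2, -3.2]
finger_gap: 25.9
grip_force: 60.1
```

Request:
servo_tool --plan '[[[-0.001, 0, -0.001, 0, 0.02], [0, 0, -0.001, 0, 0.02], [0, 0, 0, 0, 0.02], [0, 0, 0, 0, 0.02]]]'

```text
time: 11.8
tool_pos: [599.8, 152.7, 145.4]
tcp_rot: [-180.0, -0.0, 178.0]
ft_force: [-4.7, -0.8, 3.0]
finger_gap: 26.3
grip_force: 60.8
```

Request:
servo_tool --plan '[[[0, 0, 0, 0, 0.06], [0, 0, 0, 0, 0.06], [0, 0, 0, 0, 0.06], [0, 0, 0, 0, 0.06], [0, 0, 0.02, 0, 0.06], [0, 0, 0.04, 0, 0.06], [-0.02, 0.02, 0.04, 0, 0.06], [-0.03, 0.03, 0.03, 0, 0.06], [-0.03, 0.03, 0, 0, 0.06], [0, 0, 0, 0, 0.06]]]'

```text
time: 12.8
tool_pos: [519.0, 235.0, 275.8]
tcp_rot: [179.9, 0.1, 178.3]
ft_force: [0.2, 0.1, -1.0]
finger_gap: 59.8
grip_force: 0.0
```

Request:
servo_tool --plan '[[[0, 0, 0, 0, 0.085], [0, 0, 0, 0, 0.085]]]'

```text
time: 13.0
tool_pos: [521.4, 231.0, 273.4]
tcp_rot: [-180.0, -0.0, 178.0]
ft_force: [1.3, -1.2, 0.5]
finger_gap: 84.5
grip_force: 0.0
```

Run:
```python
from h import *
import pickle
s=snap('wrist','w4.png');pickle.dump(s,open('w4.pkl','wb'));print(sense()['tool_pos'],sense()['tcp_rot'])
for st,c in blobs(s['frame'].min(2)>140,150): print(st,rect(s,c,62),circ(s,c,16))
```

```text
[521.50924354 230.72459577 273.2126897 ] [-1.79959991e+02 -4.17829396e-02  1.77995037e+02]
[ 403  119   49   50 1173] [456.5 312.3  36.5  35.8 -84.3] [458.7 325.   41.4  42.2]
[ 229  277   40   63 1009] [591.6 163.6  60.9  31.8  -1.9] [607.4 155.3  37.1  72.4]
[  35  290   70   56 2776] [594.6   4.5  57.2  54.8  65.9] [619.4 -32.7  63.1  66.5]
[497 302  11  19 169] [601.2 385.7  17.7   8.2   1.2] [627.1 410.5   9.9  24.4]
```

View pics/w4.png

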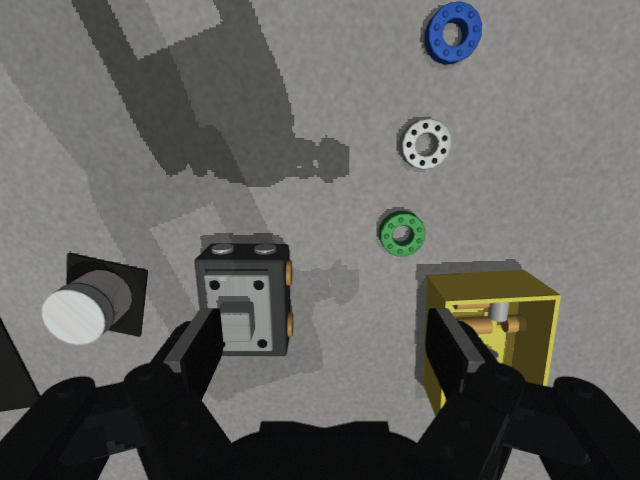

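The cover lies flat and square on the block (plate 206–274, 276–353). The bearing is at (427,144), between blue (453,32) and green (402,233). I go to the bearing.

Request:
servo_tool --plan '[[[-0.012, 0.018, -0.02, 0, 0.07], [-0.012, 0.018, -0.02, 0, 0.07], [-0.013, 0.019, -0.02, 0, 0.07], [-0.013, 0.019, -0.02, 0, 0.07], [-0.013, 0.0188, -0.02, 0, 0.07], [0, 0, -0.03, 0, 0.07], [0, 0, -0.02, 0, 0.07], [0, 0, 0, 0, 0.07], [0, 0, 0, 0, 0.07]]]'

```text
time: 13.95
tool_pos: [458.5, 323.6, 123.5]
tcp_rot: [-179.9, -0.1, 178.0]
ft_force: [0.1, -0.3, 0.2]
finger_gap: 69.9
grip_force: 0.0
```

Run:
```python
from h import *
import pickle
s=snap('wrist');print(sense()['tool_pos'],sense()['tcp_rot'])
for st,c in blobs((s['frame'].min(2)>140),150): print(st,circ(s,c,16))
s=pickle.load(open('w4.pkl','rb'))
w=plane(s,[(206,275),(268,276),(274,353)],62)[:,:2];print('cover',w.round(1),(w[0]+w[2])/2)
```

```text
[459.10941929 324.09588213 124.74763936] [1.79978354e+02 4.18292098e-02 1.77981001e+02]
[   0    0   69   72 1859] [335.9 200.2  19.4  29.9]
[ 90   0  38  36 648] [330.7 235.6  11.3  14. ]
[126   0  35  16 327] [327.1 250.2   5.7  14.2]
[259   0  24  23 302] [330.3 304.9   7.5   9.7]
[616   6  24  36 369] [343.  462.2   9.   14. ]
[ 60  34  38  39 598] [344.1 217.8   9.8  17.5]
[ 34  71  30  20 254] [354.9 201.9   5.9  12. ]
[585 244  55  49 965] [458.  480.9  20.3  26.8]
[  42  254  138  120 7508] [477.3 207.2  62.9  66.7]
[310 264  25  19 299] [453.8 323.9   8.8  13.6]
[257 274  29  19 401] [458.2 294.9  11.3  16.4]
[605 289  26  18 238] [473.7 484.1   9.6  12.3]
[ 536  314   76   40 1112] [495.8 466.3  21.4  42.1]
[ 558  320   82  106 3009] [522.6 488.3  39.3  72.2]
[516 322  25  39 485] [500.7 439.5  10.9  25.9]
[455 324  41  26 354] [494.9 409.1  12.5  19.9]
[545 336  19  25 178] [504.8 454.8   8.4  14.9]
[474 341  48  33 495] [510.2 425.9  18.2  26.5]
[ 335  345   86   85 3813] [530.6 354.4  41.   59.8]
[  0 355  24  40 605] [514.4 135.6  13.6  27.6]
[502 453  25  27 264] [594.4 443.6   6.1  30.1]
cover [[558.1 129.5]
 [560.8 182.4]
 [637.4 181.7]] [597.74717813 155.57408908]
```

Request:
servo_tool --plan '[[[0, 0, -0.025, 0, 0.07], [0, 0, -0.018, 0, 0.07], [0, 0, -0.009, 0, 0.07], [0, 0, 0, 0, 0.07], [0, 0, 0, 0, 0.03], [0, 0, 0, 0, 0.03], [0, 0, 0, 0, 0.03], [0, 0, 0, 0, 0.03], [0, 0, 0, 0, 0.03], [0, 0, 0, 0, 0.03]]]' --force 40

```text
time: 15.0
tool_pos: [459.1, 324.9, 73.9]
tcp_rot: [179.9, 0.1, 178.0]
ft_force: [-0.4, -1.6, 5.2]
finger_gap: 42.9
grip_force: 39.9
```

Request:
servo_tool --plan '[[[0, 0, 0.03, 0, 0.03], [0, 0, 0.04, 0, 0.03], [0, 0, 0.04, 0, 0.03], [0, 0, 0, 0, 0.03], [0, 0, 0, 0, 0.03], [0, 0, 0, 0, 0.03]]]'

```text
time: 15.6
tool_pos: [457.6, 324.1, 181.1]
tcp_rot: [-180.0, -0.1, 178.0]
ft_force: [-0.2, 0.0, -1.1]
finger_gap: 42.2
grip_force: 41.0
```

Run:
```python
from h import *
import pickle
s=snap('wrist');u=snap('scene');pickle.dump((s,u),open('w5.pkl','wb'))
cv2.imwrite('pics/c6.png',np.hstack([s['frame'][150:430,160:480],cv2.resize(u['frame'][90:230,320:480],(320,280),interpolation=cv2.INTER_CUBIC)]))
print(sense()['tool_pos'],sense()['tcp_rot'],sense()['ft_force'])
```

```text
[457.18474422 323.85887826 180.21081896] [-1.79912894e+02 -1.41610908e-01  1.78046130e+02] [-0.71743776 -0.33656744 -0.33506439]
```

View pics/c6.png

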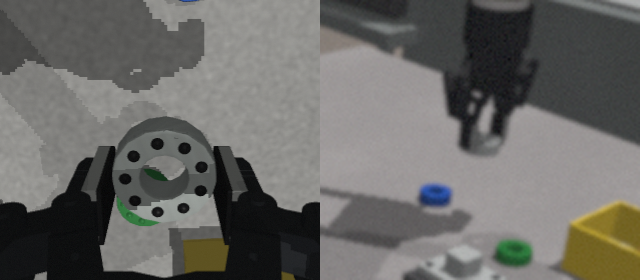

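The bearing is held flat. Its top-face centre is near wrist (324,328).

Run:
```python
from h import *
import pickle
s,u=pickle.load(open('w5.pkl','rb'))
for z in (120.3,122.3): print(plane(s,[(324,328),(273,328),(375,328),(324,278),(324,377)],z).round(1)[:,:2].tolist())
s2=pickle.load(open('w2.pkl','rb'))
T=sense()['tool_pos'];print(T)
```

```text
[[458.6, 324.9], [457.9, 303.5], [459.3, 346.2], [436.0, 325.6], [483.0, 324.0]]
[[457.4, 324.9], [456.7, 303.9], [458.1, 345.9], [435.2, 325.7], [481.4, 324.1]]
[457.18474422 323.85887826 180.21081896]
```

Request:
servo_tool --plan '[[[0, 0, 0.02, 0, 0.03], [0.0178, -0.0406, 0, 0, 0.03], [0.0178, -0.0406, 0, 0, 0.03], [0.0178, -0.0406, 0, 0, 0.03], [0.0178, -0.0406, 0, 0, 0.03], [0.0178, -0.0406, 0, 0, 0.03], [0.0178, -0.0406, 0, 0, 0.03], [0.0178, -0.0406, 0, 0, 0.03], [0.0178, -0.0406, 0, 0, 0.03], [0, 0, 0, 0, 0.03]]]'

```text
time: 16.7
tool_pos: [601.3, -5.6, 200.4]
tcp_rot: [-179.9, -0.1, 177.8]
ft_force: [-0.8, 1.1, -1.1]
finger_gap: 42.3
grip_force: 41.1
```

Request:
servo_tool --plan '[[[0, 0, 0, 0, 0.03], [0, 0, 0, 0, 0.03], [0, 0, 0, 0, 0.03]]]'

```text
time: 17.0
tool_pos: [599.9, 0.8, 201.3]
tcp_rot: [180.0, -0.1, 178.1]
ft_force: [0.6, 0.1, -0.0]
finger_gap: 42.4
grip_force: 41.1
```

Request:
servo_tool --plan '[[[0, -0.0015, -0.03, 0, 0.03], [0, 0, -0.025, 0, 0.03], [0, 0, -0.012, 0, 0.03], [0, 0, -0.003, 0, 0.03], [0, 0, 0, 0, 0.03], [0, 0, 0, 0, 0.03], [0, 0, 0, 0, 0.03]]]'

```text
time: 17.7
tool_pos: [601.4, -1.9, 133.5]
tcp_rot: [-180.0, 0.1, 178.1]
ft_force: [-0.2, 0.0, -0.2]
finger_gap: 42.9
grip_force: 41.1
```

Request:
servo_tool --plan '[[[0, 0, -0.001, 0, 0.03], [0, 0, -0.001, 0, 0.03], [0, 0, 0, 0, 0.03], [0, 0, 0, 0, 0.03]]]'

```text
time: 18.1
tool_pos: [600.4, -2.0, 129.9]
tcp_rot: [180.0, -0.0, 178.0]
ft_force: [0.6, -0.3, -0.8]
finger_gap: 42.4
grip_force: 41.1
```

Request:
servo_tool --plan '[[[0, 0.001, -0.001, 0, 0.03], [0, 0, -0.001, 0, 0.03], [0, 0, 0, 0, 0.03], [0, 0, 0, 0, 0.03]]]'

```text
time: 18.5
tool_pos: [600.5, -0.8, 128.0]
tcp_rot: [180.0, 0.0, 178.1]
ft_force: [-1.7, 0.5, 0.4]
finger_gap: 42.1
grip_force: 41.2
```

Request:
servo_tool --plan '[[[0, 0, -0.001, 0, 0.03], [0, 0, 0, 0, 0.03], [0, 0, 0, 0, 0.03]]]'

```text
time: 18.8
tool_pos: [600.6, -0.8, 127.9]
tcp_rot: [180.0, 0.0, 178.1]
ft_force: [-4.6, 1.4, 7.9]
finger_gap: 42.3
grip_force: 41.9
```

Request:
servo_tool --plan '[[[0, 0, 0.0005, 0, 0.06], [0, 0, 0, 0, 0.06], [0, 0, 0, 0, 0.06], [0, 0, 0, 0, 0.06], [0, 0, 0.02, 0, 0.06], [0, 0, 0.04, 0, 0.06], [0, 0, 0.04, 0, 0.06], [-0.03, -0.03, 0.04, 0, 0.085], [-0.03, -0.03, 0.02, 0, 0.085], [-0.03, -0.03, 0, 0, 0.085]]]'

```text
time: 19.8
tool_pos: [515.5, -87.6, 286.0]
tcp_rot: [-179.9, 0.4, 178.1]
ft_force: [1.5, -0.5, 0.6]
finger_gap: 84.7
grip_force: 0.0
```

Request:
servo_tool --plan '[[[0, 0, 0, 0, 0.085], [0, 0, 0, 0, 0.085], [0, 0, 0, 0, 0.085]]]'

```text
time: 20.1
tool_pos: [515.1, -86.2, 281.5]
tcp_rot: [180.0, 0.0, 178.1]
ft_force: [0.0, 0.5, -0.2]
finger_gap: 85.0
grip_force: 0.0
```

Run:
```python
from h import *
import pickle
s=snap('wrist','w6.png');pickle.dump(s,open('w6.pkl','wb'));print(sense()['tool_pos'],sense()['tcp_rot'])
for st,c in blobs(s['frame'].max(2)<50,300,20000): print(st,rect(s,c,4),rect(s,c,50))
for p in [(435.5,-151.5,50),(600,-1,70),(689,-151,4)]: print(p,proj(s,[p]).round())
```

```text
[515.18795252 -86.03258895 281.3861812 ] [ 1.79977806e+02 -1.38156635e-02  1.78090449e+02]
[ 214   99   60   80 2392] [ 444.6 -156.6   70.4   48.6    5.1] [ 443.6 -146.9   61.1   42.2    5.1]
[ 507  237  127  109 2834] [589.4 146.6 141.3 101.1 -39.4] [569.3 116.3 122.6  87.7 -39.4]
[ 360  246   93   74 2182] [601.3  -2.4  79.9  79.9 -15.9] [579.6 -13.   69.3  69.3 -15.9]
[ 209  252  105  153 5354] [ 651.5 -157.   184.    80.6    8.2] [ 623.2 -147.2  159.6   69.9    8.2]
[544 261  78  73 349] [603.9 167.7 106.4  51.9 -37.6] [581.8 134.6  92.3  45.  -37.6]
(435.5, -151.5, 50) [[239. 131.]]
(600, -1, 70) [[422. 318.]]
(689, -151, 4) [[272. 362.]]
```

View pics/w6.png

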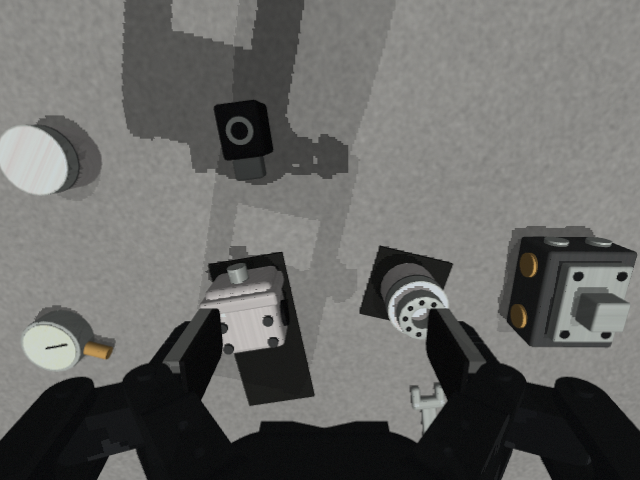

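The view shows the bearing (418,305) on the tin, the cover (595,305) on the block, the coil's ring at (239,130), and the pump mat's bare end at (272,362), world (689,-151.5). I grasp the coil.

Request:
servo_tool --plan '[[[-0.016, -0.013, -0.02, 1.4, 0.07], [-0.016, -0.013, -0.02, 1.4, 0.07], [-0.016, -0.013, -0.02, 1.4, 0.07], [-0.016, -0.013, -0.02, 1.4, 0.07], [-0.0157, -0.0135, -0.02, 1.4, 0.07], [0, 0, -0.03, 0, 0.07], [0, 0, 0, 0, 0.07], [0, 0, 0, 0, 0.07], [0, 0, 0, 0, 0.07]]]'

```text
time: 21.05
tool_pos: [436.4, -152.1, 153.3]
tcp_rot: [-179.9, 0.1, -174.9]
ft_force: [-0.8, 0.4, 0.3]
finger_gap: 70.0
grip_force: 0.0
```

Request:
servo_tool --plan '[[[0, 0, -0.03, 0, 0.07], [0, 0, -0.025, 0, 0.07], [0, 0, -0.016, 0, 0.07], [0, 0, 0, 0, 0.07], [0, 0, 0, 0, 0.02], [0, 0, 0, 0, 0.02], [0, 0, 0, 0, 0.02], [0, 0, 0, 0, 0.02], [0, 0, 0, 0, 0.02], [0, 0, 0, 0, 0.02]]]'

```text
time: 22.05
tool_pos: [436.6, -152.7, 82.7]
tcp_rot: [-179.9, 0.2, -174.9]
ft_force: [0.0, 2.2, 7.4]
finger_gap: 35.6
grip_force: 41.1
```

Request:
servo_tool --plan '[[[0, 0, 0, 0, 0.02], [0, 0, 0, 0, 0.02]]]'

```text
time: 22.25
tool_pos: [436.5, -152.7, 82.7]
tcp_rot: [-179.9, 0.2, -174.9]
ft_force: [-0.3, 1.1, 6.5]
finger_gap: 35.2
grip_force: 41.1
```

Request:
servo_tool --plan '[[[0, 0, 0.03, 0, 0.02], [0, 0, 0.04, 0, 0.02], [0, 0, 0.04, 0, 0.02], [0.04, 0, 0, 0, 0.02], [0.042, 0, 0, 0, 0.02], [0.042, 0, 0, 0, 0.02], [0.043, 0.001, 0, 0, 0.02], [0.043, 0, 0, 0, 0.02], [0.0425, 0, 0, 0, 0.02], [0, 0, 0, 0, 0.02]]]'

```text
time: 23.25
tool_pos: [690.7, -150.5, 187.7]
tcp_rot: [179.9, -0.1, -174.9]
ft_force: [-1.2, -0.3, -2.5]
finger_gap: 35.3
grip_force: 40.8
```

Request:
servo_tool --plan '[[[0, 0, 0, 0, 0.02], [0, 0, 0, 0, 0.02]]]'

```text
time: 23.45
tool_pos: [686.8, -151.2, 190.9]
tcp_rot: [180.0, -0.0, -175.0]
ft_force: [0.0, 0.8, -1.5]
finger_gap: 35.5
grip_force: 40.8
```

Request:
servo_tool --plan '[[[0.0025, 0, -0.03, 0, 0.02], [0, 0, -0.03, 0, 0.02], [0, 0, -0.025, 0, 0.02], [0, 0, -0.01, 0, 0.02], [0, 0, -0.004, 0, 0.02], [0, 0, 0, 0, 0.02], [0, 0, 0, 0, 0.02], [0, 0, 0, 0, 0.02]]]'

```text
time: 24.25
tool_pos: [691.1, -151.5, 93.8]
tcp_rot: [-179.9, 0.2, -175.0]
ft_force: [-0.2, -0.5, -1.3]
finger_gap: 35.3
grip_force: 40.8
```

Request:
servo_tool --plan '[[[0, 0, -0.001, 0, 0.02], [0, 0, -0.001, 0, 0.02], [0, 0, 0, 0, 0.02], [0, 0, 0, 0, 0.02]]]'

```text
time: 24.65
tool_pos: [690.0, -151.1, 89.6]
tcp_rot: [180.0, -0.0, -174.9]
ft_force: [0.2, -0.4, -1.8]
finger_gap: 35.6
grip_force: 40.8
```

Request:
servo_tool --plan '[[[0, 0, -0.001, 0, 0.02], [0, 0, -0.001, 0, 0.02], [0, 0, 0, 0, 0.02], [0, 0, 0, 0, 0.02]]]'

```text
time: 25.05
tool_pos: [690.0, -151.1, 87.6]
tcp_rot: [180.0, -0.0, -175.0]
ft_force: [0.1, -0.1, -1.5]
finger_gap: 35.5
grip_force: 40.8
```

Request:
servo_tool --plan '[[[0, 0, -0.001, 0, 0.02], [0, 0, 0, 0, 0.02], [0, 0, 0, 0, 0.02]]]'

```text
time: 25.35
tool_pos: [690.2, -151.2, 86.8]
tcp_rot: [-180.0, 0.0, -174.9]
ft_force: [0.3, 0.4, -1.6]
finger_gap: 35.7
grip_force: 40.9
```

Request:
servo_tool --plan '[[[0, 0, -0.001, 0, 0.02], [0, 0, 0, 0, 0.02], [0, 0, 0, 0, 0.02]]]'

```text
time: 25.65
tool_pos: [690.2, -151.2, 86.8]
tcp_rot: [-180.0, 0.0, -174.9]
ft_force: [-4.7, 1.6, 4.5]
finger_gap: 35.6
grip_force: 41.7
```

Contact. Release, rise, back off and look.

Request:
servo_tool --plan '[[[0, 0, 0.0005, 0, 0.07], [0, 0, 0, 0, 0.07], [0, 0, 0, 0, 0.07], [0, 0, 0, 0, 0.07], [0, 0, 0.03, 0, 0.07], [0, 0, 0.04, 0, 0.07], [0, 0, 0.05, 0, 0.07], [0, 0, 0.05, 0, 0.07], [-0.03, 0.03, 0.02, 0, 0.07], [-0.03, 0.03, 0, 0, 0.07]]]'

```text
time: 26.65
tool_pos: [631.8, -91.7, 282.0]
tcp_rot: [-179.8, 0.5, -175.0]
ft_force: [0.4, -0.0, 0.4]
finger_gap: 69.8
grip_force: 0.0
```

Request:
servo_tool --plan '[[[-0.03, 0.03, 0, 0, 0.07], [-0.03, 0.03, 0, 0, 0.07], [0, 0, 0, 0, 0.07], [0, 0, 0, 0, 0.07], [0, 0, 0, 0, 0.07], [0, 0, 0, 0, 0.07]]]'

```text
time: 27.25
tool_pos: [570.9, -32.0, 276.5]
tcp_rot: [-180.0, 0.0, -175.0]
ft_force: [0.1, -0.4, 0.2]
finger_gap: 69.9
grip_force: 0.0
```

Run:
```python
from h import *
import pickle
d={n:snap(n,n+'9.png') for n in('wrist','scene','side')};pickle.dump(d,open('d9.pkl','wb'))
s=d['wrist'];print(sense()['tool_pos'],sense()['tcp_rot'])
for st,c in blobs(s['frame'].min(2)>140,150): print(st,circ(s,c,70),circ(s,c,50),rect(s,c,62))
for p in [(689,-151.5,54),(600,-1,70),(598.3,153,62)]: print(p,proj(s,[p]).round())
a,b=cv2.resize(d['scene']['frame'][180:400,110:440],(480,320)),d['wrist']['frame'][:,:]
cv2.imwrite('pics/c9.png',np.vstack([cv2.resize(b,(480,360)),a[:240]]))
```

```text
[570.55199241 -31.8224397  276.08034443] [ 1.79999935e+02 -5.85932519e-03 -1.75006049e+02]
[ 399    0   55   61 1389] [420.6  23.8  31.7  33. ] [415.3  28.3  33.9  35.4] [419.7  27.5  37.8  37.4  11.5]
[369   2  32  46 516] [423.   -5.8  21.   23.6] [417.9  -3.5  22.5  25.4] [419.9  -2.   27.4  21.7   7.3]
[454   8  35  49 547] [420.7  57.3  21.6  25.3] [415.4  64.2  23.1  27.2] [419.4  59.   27.6  23.5  14.9]
[369  45  38  32 382] [443.1   0.8  16.   23.3] [439.4   3.6  17.2  24.9] [439.8   1.7  27.4  16.3 -58.6]
[109  55  19  32 202] [ 466.8 -187.    10.8   17.2] [ 464.9 -197.7   11.5   18.4] [ 465.9 -189.9   20.3   10.9    5.6]
[407  59  39  36 423] [452.   30.6  14.   29.3] [449.   35.6  15.1  31.4] [453.   34.6  30.3  16.7  48.6]
[612  61  25  25 175] [437.3 168.4  10.5  15.5] [433.2 183.3  11.3  16.6] [435.9 174.9  18.1  10.4 -54.7]
[380  69  32  26 260] [456.9   8.9  12.3  20.2] [454.3  12.3  13.2  21.6] [457.5  10.2  22.1  14.7  52.7]
[ 81  84  38  19 346] [ 482.  -200.8   10.3   22.8] [ 481.2 -212.5   11.1   24.4] [ 482.3 -204.9   26.    12.3  -84.8]
[417  86  20  25 161] [4
[... 2876 characters left out ...]
[ 761.2 -317.9   35.    35.4] [ 748.1 -308.3   38.6   36.7  -53.7]
[387 388  34  31 241] [735.4  61.1  22.7  36. ] [752.8  68.2  24.3  38.6] [741.   61.6  40.3  23.2  -8.3]
[614 389  26  61 479] [733.3 279.9  22.3  60.3] [750.6 302.9  23.9  64.7] [742.9 284.9  76.5  23.7  19.7]
[126 435  52  45 974] [ 829.8 -182.2   41.3   61. ] [ 854.1 -192.7   44.3   65.4] [ 832.8 -192.    59.1   51.9    7.6]
[487 445  38  35 394] [799.3 172.6  25.4  46.2] [821.4 187.8  27.2  49.5] [811.9 177.7  54.   29.3  39. ]
[470 451  22  29 188] [803.7 148.5  12.   36.8] [826.1 162.   12.9  39.5] [812.4 154.1  39.6  13.4  -9.9]
(689, -151.5, 54) [[186. 336.]]
(600, -1, 70) [[357. 268.]]
(598.3, 153, 62) [[534. 277.]]
```

View pics/wrist9.png

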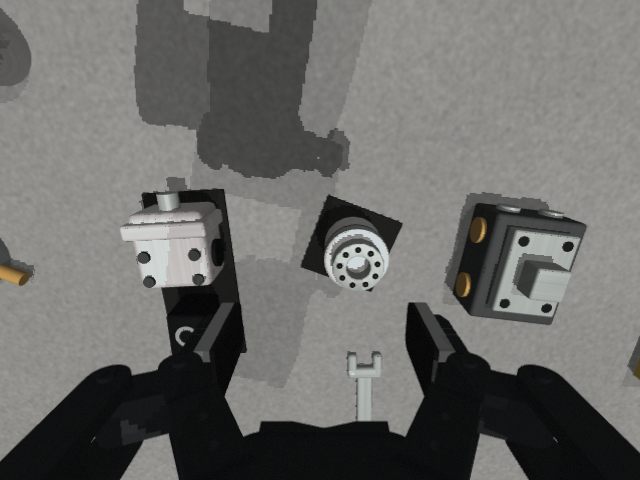

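View pics/side9.png

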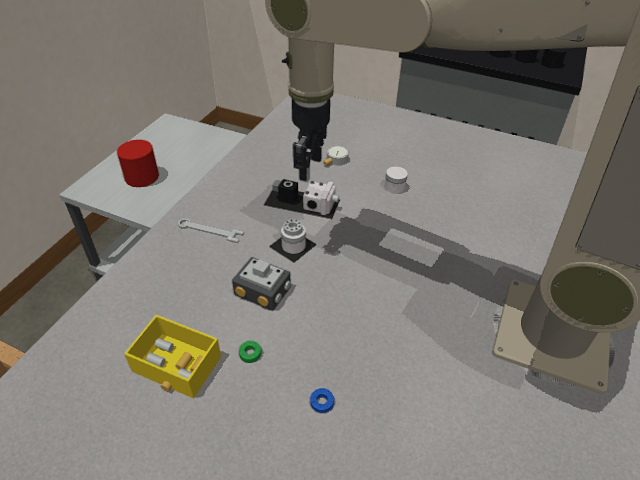

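The wrist view shows the coil's ring at (186,337), the bearing's bore at (357,265) and the cover at (535,275), all at their predicted pixels. The side view shows everything upright and the empty tin, gauge and bin unmoved, so I hand in.

```bash
python3 -c "
from h import *
print(r.hand_in())"
```

```text
the job is handed in; nothing more can be done
None
```

I handed the job in at about 27 s of the 131 s allowed: the full tin (about 0.66 kg) is on the square mat with the bearing on top, the cover is on the valve block, the coil is behind the pump, and the empty tin, bin and gauge were not touched; final pictures show all within tolerance, but hand-in returned no verdict.

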